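# Close up the jewellery chest

### The job

Closing time in the gift shop: push both drawers of the jewellery chest fully home with your fingertips, then push its open lid down until it is fully shut. Push only: do not lift or carry anything, nor pull anything further open, do not shove the chest out of its place on the counter, and leave the ring box, the bear figurine and the bell where they stand.

Things in the scene. Friction and masses are not known exactly. Their poses are not given: they have to be found in the camera images.
- chest: Loose 3.7 kg wooden chest on the counter: 170 deep (x), 260 wide (y), 110 high without lid. Origin: centre of underside. Its +x runs from the front (drawers, facing the robot) to the back (hinge), +y to the robot's left; yaw within 0.3. Two drawers side by side in front, below a shallow tray that the lid covers. Over about 18 N sideways slides the whole chest.
- drawer_left (a joint): Left (+y) drawer: how far it stands out of the chest, in m. 0 = home, its front flush with the chest's front; 0.10 = stop. It starts 0.03 to 0.075 out, slides along the chest's x (pushed home towards the chest's +x), needs about 1 to 2 N, and stays where it is left.
- drawer_right (a joint): Right (-y) drawer: the same for the other drawer.
- drawer_left_front (a point): Centre of the left drawer front's outer face, at its knob's root; moves with the drawer. Front 114 wide, 54 high (9.5 to 63.5 above the counter). A brass knob, 16 diameter, stands 14 out at its centre. When home: chest x = -0.085, y = +0.063. Fingertips may push the flat face beside the knob, or the knob.
- drawer_right_front (a point): The same point of the right drawer's front; chest y = -0.063.
- lid (a joint): Lid angle in rad: 0 = shut, lying flat on the rim; grows as the free front edge rises; 1.6 = stop. Starts between 0.75 and 1.15. A stiff hinge holds it at any angle; it takes about 1 to 2.5 N at the free edge to push it down and it does not fall. Axis along the chest's y, at the back top rim.
- lid_hinge (a point): Middle of the lid's hinge line, at the lid's underside: chest x = +0.085, y = 0, z = 0.110.
- lid_edge (a point): Middle of the lid's free front edge, on its outer (upper) face; moves with the lid. The lid is a flat plate 174 long from the hinge to this edge, 264 wide and 12 thick; when shut its upper face is 122 above the counter.
- ring_box: Bystander: closed ring box, dark blue, 53 by 53 by 40 high; origin at the centre of its underside.
- bear: Bystander: sitting white china bear figurine, 52 diameter at the base, 82 high; origin at the centre of its underside.
- bell: Bystander: brass counter bell with a handle, 60 diameter at the base, 66 high; origin at the centre of its underside.

How it is judged:
By the outcome, as a careful person would: the job done as asked, in the order asked, and still so for the second after the job is handed in, with the robot touching nothing.
It also fails if it takes over 58 s, if anything falls off the work surface, if the arm or the gripper's body presses on something with over 40 N, if the wrist force passes 120 N, or if a joint passes its speed limit or range.

### The arm

A 6-joint arm with a two-finger parallel gripper is mounted at the origin on the work surface. World frame = base frame: x ahead of the robot, y to its left, z up, the work surface at z = 0. Lengths are in m, angles in rad, forces in N, time in s.
With the tool pointing down it reaches from about 0.3 to 0.95 m from the base axis. Payload 3.1 kg.
Tool frame: the origin (TCP) lies on the centre line of the jaws, within the pads' length; the fingertips stand 14 mm ahead of it and the grasp point (between the pads) lies 5 mm behind it; z points along the fingers, y is the line along which they close (so a half turn about z gives the same grasp; the last joint's range is limited). The gripper opens to 85 mm and grips with 20 to 120 N. Pads are 22 mm wide; open, the fingers measure 114 mm over their backs; the gripper's body (76 mm by 85 mm) begins 54 mm behind the grasp point. The pads swing forward as they close: fully open they stand 13 mm farther back than shut.
Start: joints at [1.05, 0.308, 1.634, -0, 1.2, -0.07], TCP at [0.272, 0.563, 0.213] pointing down, gripper open.
Joint ranges: [-3.06, 3.06], [-0.79, 1.96], [0.05, 2.63], [-1.19, 4.34], [0.05, 2.64], [-2.94, 2.94]. Speed limits (rad/s): [2.79, 2.79, 3.14, 3.14, 3.14, 3.14].

### API

Orientations are given as a unit quaternion [w, x, y, z].
In Python, from bench import bot, vision, finish_job gives the robot as it stands.
- The arm moves only by the tool step_arm, never from a script. Its argument "steps" is one flat list of numbers, 7 for each row, row after row: the gripper command: -1 is fully open, 1 is shut, values between are in proportion, then the shift along the tool's x, y, z in m, then the turn, a rotation vector about the tool's x, y, z in degrees. In form: [gripper, x, y, z, wx, wy, wz, gripper, x, y, z, wx, wy, wz, ...]. A call has 1 to 8 rows; each row shifts and turns the commanded pose from where the row before left it, along the tool's axes as they then stand; what a row does not reach is not made up. A row lasts 1/10 s, in which the tool goes at most 50 mm and 8.59 degrees, less where a joint would pass 70% of its speed; a pose out of reach is approached as far as the arm can. A call with a gripper value outside its range is refused whole. The fingers move at their own pace and stop on an object; "force" is the grip in N (left out, the last holds). Time passes only in rows, so rows that do not move let the fingers close. It gives the time, the measured TCP pose, the force, the opening and the grip force at its end, in the units of the state.
- bot.read_state(): the state, without advancing time (a new reading comes with each control period).
- vision.snapshot(name): name is "side" or "top"; returns (picture, depth): 400x640x3 uint8, blue, green, red; 400x640 float32, m along the optical axis (not along the pixel's ray), 0 where there is no reading.
- vision.camera_model(name): a dict with "fx", "fy", "cx", "cy" (pixels), "D" ([k1, k2, p1, p2, k3] as OpenCV has them; the pictures are not rectified), "R" (3x3) and "t" (3): a world point X has camera coordinates R X + t. Camera axes: x right, y down, z forward; pixel columns grow to the right and rows downward; lengths in m; the calibration is good to about 2 mm. A picture is of the moment at which its call begins. camera_model takes no time and is no camera call.
- finish_job(): hands the job in; it is judged then, once.
The state is a dict: "clock": time; "q": joint angles; "qd": joint speeds; "joint_torque": joint torques, N m; "position": TCP position; "tcp_rot": TCP orientation; "contact_force": force on the tool from outside, world axes, zero at the start; "torque": the same for the moment, N m; "gripper_width": opening from 0.0 (shut) to 1.0 (fully open); "grip_force": force on a finger pad.
Only numpy, scipy, OpenCV 4.12 (cv2) and the standard library are available. Lean on these libraries where they do the work, as an engineer would, in place of code of your own. Each camera call takes 0.05 s, during which the arm holds its last target. There are 200 camera calls.

## Working session

There is one attempt and no reset: what is moved stays moved. The work goes in short steps, Python scripts to look and compute and a tool call to move; the robot and the scene stay as the last step left them, time stands still between calls to the robot, and variables do not carry over. Pictures are saved under pics/ and viewed, at most 10 in all, crops included, and the job is handed in when it is done.

Besides the shell and the picture viewer there is one more tool, called after "Call:" as name(argument=value, ...), one argument or row to a line, values as JSON. step_arm: Moves the arm, as the interface text tells. Its arguments: {"type":"object","properties":{"steps":{"type":"array","items":{"type":"number"}},"force":{"type":"number"}},"required":["steps"]}

```bash
mkdir -p pics
cat > h.py <<'E'
import numpy as np, cv2
from bench import bot, vision, finish_job
from scipy.spatial.transform import Rotation as Ro
def pts(name,depth):
    m=vision.camera_model(name);K=np.array([[m['fx'],0,m['cx']],[0,m['fy'],m['cy']],[0,0,1.]])
    v,u=np.mgrid[0:400,0:640]
    p=cv2.undistortPoints(np.stack([u,v],-1).reshape(-1,1,2).astype(float),K,np.array(m['D'],float)).reshape(400,640,2)
    X=np.dstack([p*depth[...,None],depth])
    return (X-np.array(m['t']))@np.array(m['R'])   # R^T(X-t)
def st():
    s=bot.read_state();w=s['tcp_rot'];R=Ro.from_quat([w[1],w[2],w[3],w[0]]).as_matrix()
    return s,R
E
python3 - <<'E'
from h import *
for n in('top','side'):
    p,d=vision.snapshot(n);cv2.imwrite(f'pics/{n}0.png',p);np.savez(f'{n}0.npz',p=p,d=d)
    m=vision.camera_model(n);print(n,-np.array(m['R']).T@m['t'],(d>0).mean())
s,R=st();print(s['clock'],s['position'],R.round(3))
E
```

```text
top [0.3794421  0.05025048 1.00641454] 0.9960390625
side [ 0.50684193 -0.64103714  0.50359147] 0.99608984375
0.1 [0.27190356 0.56185614 0.21222591] [[-0.9    0.436 -0.001]
 [ 0.436  0.9   -0.002]
 [ 0.    -0.002 -1.   ]]
```

View pics/top0.png

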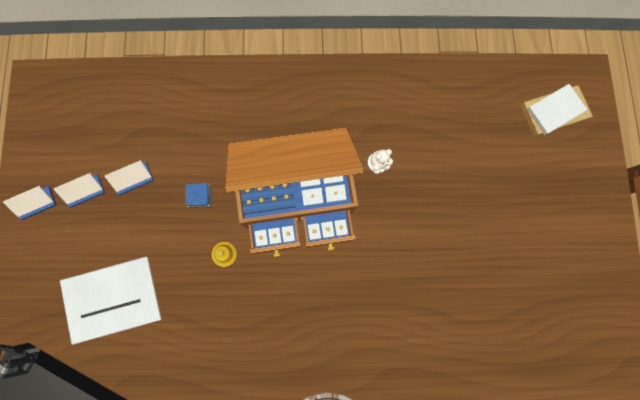

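View pics/side0.png

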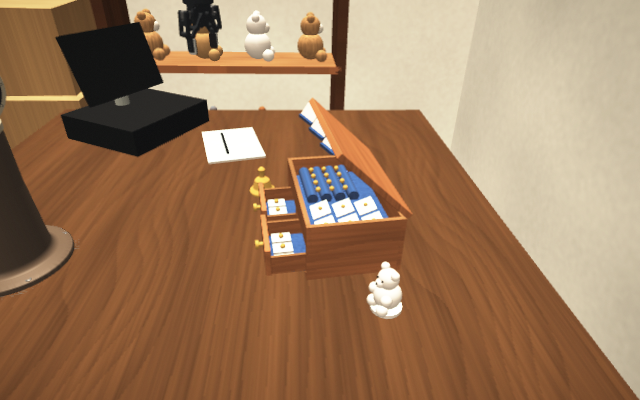

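The top view shows the chest's front rim around (240–356, 205–220), with the drawers out below it and knobs at (277,253) and (331,246). The lid edge runs (227,188)–(362,172), the bell is at (224,254), the ring box at (197,195) and the bear at (380,160). The side view agrees.

Run:
```python
from h import *
f=np.load('top0.npz');P=pts('top',f['d']);p=f['p']
for n,(u,v) in dict(lidL=(229,186),lidR=(359,171),lidM=(294,178),hingeL=(233,146),hingeR=(345,131),rimL=(242,218),rimR=(355,206),rimM=(298,212),dL1=(253,249),dL2=(298,245),dR1=(307,243),dR2=(353,237),knL=(277,254),knR=(331,247),bell=(224,254),ring=(197,195),bear=(380,160)).items(): print(n,P[v,u].round(4))
# chest frame: yaw from rim top (z~.11) points in front, and lid plane fit
L=P[150:170,250:340].reshape(-1,3);c=L.mean(0);nrm=np.linalg.svd(L-c)[2][2];nrm*=np.sign(nrm[2]);print('lid n',nrm.round(3),'angle',np.arccos(nrm[2]),'yaw',np.arctan2(-nrm[1],-nrm[0]),'c',c.round(4))
# drawer front top edges
Q=P[225:262,235:365].reshape(-1,3);s=Q[(Q[:,2]>.058)&(Q[:,2]<.07)]
yaw=np.arctan2(-nrm[1],-nrm[0]);ex=np.array([np.cos(yaw),np.sin(yaw)]);ey=np.array([-ex[1],ex[0]])
a,b=s[:,:2]@ex,s[:,:2]@ey
for lo in np.arange(b.min(),b.max(),.02):
    k=(b>=lo)&(b<lo+.02);print(round(lo,3),k.sum(),np.percentile(a[k],[2,10]).round(4))
R=P[195:225,235:360].reshape(-1,3);s=R[(R[:,2]>.105)&(R[:,2]<.116)];a,b=s[:,:2]@ex,s[:,:2]@ey
print('rim',np.percentile(a,[1,3,10]),np.percentile(b,[0,1,99,100]))
k=(a<np.percentile(a,30));print(np.polyfit(s[k,1],s[k,0],1))
```

```text
lidL [0.545  0.1818 0.2389]
lidR [ 0.5703 -0.0639  0.2363]
lidM [0.5585 0.0599 0.2376]
hingeL [0.6567 0.1926 0.1318]
hingeR [ 0.6865 -0.0522  0.134 ]
rimL [0.5013 0.1748 0.1124]
rimR [ 0.5242 -0.0713  0.1043]
rimM [0.5125 0.0541 0.1097]
dL1 [0.4373 0.1567 0.0636]
dL2 [0.4444 0.0556 0.0611]
dR1 [0.4482 0.0352 0.0641]
dR2 [ 0.4598 -0.0696  0.0616]
knL [0.4259 0.104  0.0454]
knR [ 0.4391 -0.0199  0.0469]
bell [0.4287 0.2259 0.0395]
ring [0.5671 0.29   0.0429]
bear [ 0.6369 -0.1388  0.0709]
lid n [ 0.943 -0.002  0.332] angle 1.2327789867085333 yaw 3.139242683357898 c [0.6058 0.0595 0.1982]
-0.182 9 [-0.492  -0.4917]
-0.162 36 [-0.4391 -0.4391]
-0.142 43 [-0.443  -0.4411]
-0.122 42 [-0.4451 -0.4432]
-0.102 40 [-0.4471 -0.4468]
-0.082 42 [-0.451  -0.4491]
-0.062 21 [-0.4509 -0.4508]
-0.042 37 [-0.4527 -0.4505]
-0.022 41 [-0.4546 -0.4543]
-0.002 36 [-0.4565 -0.4563]
0.018 41 [-0.4603 -0.4583]
0.038 40 [-0.4625 -0.4606]
0.058 30 [-0.4644 -0.4643]
rim [-0.54968242 -0.54550879 -0.53459437] [-0.18997702 -0.18773985  0.0722083   0.07399453]
[0.03078092 0.53145095]
```

Run:
```python
from h import *
f=np.load('top0.npz');P=pts('top',f['d'])
L=P[140:180,240:345].reshape(-1,3);A=np.c_[L[:,:2],np.ones(len(L))];w=np.ones(len(L))
for i in range(30):
    c=np.linalg.lstsq(A*w[:,None],L[:,2]*w,rcond=None)[0];r=L[:,2]-A@c;w=1/np.maximum(abs(r),.002)**.5
print('plane',c,'ang',np.arctan(np.hypot(*c[:2])),'yaw',np.arctan2(-c[1],-c[0]),np.median(abs(r)))
def edge(v0,v1,u0,u1,z0,z1):
    o=[]
    for u in range(u0,u1):
        q=P[v0:v1,u];q=q[(q[:,2]>z0)&(q[:,2]<z1)]
        if len(q): o.append(q[q[:,0].argmin()][:2])
    o=np.array(o);k=np.ones(len(o),bool)
    for i in range(5):
        g=np.polyfit(o[k,1],o[k,0],1);r=o[:,0]-np.polyval(g,o[:,1]);k=abs(r)<max(.002,1.5*np.median(abs(r)))
    return g,k.sum(),o[k,1].min(),o[k,1].max()
gl=edge(235,262,256,296,.058,.07);gr=edge(228,256,310,350,.058,.07);gm=edge(195,225,245,352,.1,.116);gt=edge(160,195,235,355,.2,.26)
for n,g in dict(dl=gl,dr=gr,rim=gm,lid=gt).items(): print(n,g,'yaw',-np.arctan(g[0][0]))
```

```text
plane [-0.93843312 -0.1169479   0.77087909] ang 0.7574935361580626 yaw 0.12398120733498175 0.0007637338646868663
dl (array([-0.12668248,  0.4502971 ]), np.int64(40), np.float64(0.062355862701196044), np.float64(0.15000339651383304)) yaw 0.126011245862736
dr (array([-0.12997716,  0.44687206]), np.int64(40), np.float64(-0.06046869594623052), np.float64(0.02856688742823613)) yaw 0.12925254445636142
rim (array([-0.12740921,  0.51494068]), np.int64(107), np.float64(-0.06195078968753712), np.float64(0.16936752715897602)) yaw 0.1267264361851838
lid (array([-0.12784676,  0.56059278]), np.int64(120), np.float64(-0.055187969007664574), np.float64(0.17155008917832112)) yaw 0.12715697318417418
```

Call:
step_arm(
  steps=[0,-0.03,-0.038,0,0,0,0,0,-0.03,-0.038,0,0,0,0,0,-0.03,-0.038,0,0,0,0,0,-0.03,-0.038,0,0,0,0,0,-0.03,-0.038,0,0,0,0,0,-0.03,-0.038,0,0,0,0,0,-0.03,-0.038,0,0,0,0,0,-0.03,-0.038,0,0,0,0],
)

```text
clock: 0.9
position: [0.3556, 0.1825, 0.2132]
tcp_rot: [0.0, 0.223, 0.975, -0.0]
contact_force: [1.0, -0.4, -0.1]
gripper_width: 0.499
grip_force: 0.0
```

Call:
step_arm(
  steps=[0,0,0,0,0,0,-8.3,0,0,0,0,0,0,-8.3,0,0,0,0,0,0,-8.3,0,0,0,0,0,0,-8.3,0,0,0,0,0,0,0,0,0,0,0,0,0,0],
)

```text
clock: 1.5
position: [0.3556, 0.1843, 0.2131]
tcp_rot: [-0.0, -0.063, 0.998, -0.0]
contact_force: [-0.3, -0.2, 0.3]
gripper_width: 0.502
grip_force: 0.0
```

Run:
```python
from h import *
s,R=st();print(s['clock'],s['position'],R.round(3),s['contact_force'],s['gripper_width'])
```

```text
1.5 [0.35563266 0.18425102 0.21312624] [[-0.992 -0.125 -0.001]
 [-0.125  0.992 -0.   ]
 [ 0.001 -0.    -1.   ]] [-0.32891883 -0.19119579  0.31981388] 0.5019316671813935
```

Call:
step_arm(
  steps=[0,-0.007,-0.044,0,0,0,0,0,-0.007,-0.044,0,0,0,0,0,0,0,0,0,-7,0,0,0,0,0,0,-7,0,0,0,0,0,0,-7,0,0,0,0,0,0,-7,0,0,0,0,0,0,-7,0,0,0,0,0,0,0,0],
)

```text
clock: 2.3
position: [0.3755, 0.0982, 0.2077]
tcp_rot: [0.296, -0.061, 0.953, 0.019]
contact_force: [0.0, 0.3, -0.7]
gripper_width: 0.503
grip_force: 0.0
```

Call:
step_arm(
  steps=[0,0.02,0,0.0287,0,0,0,0,0.02,0,0.0287,0,0,0,0,0.02,0,0.0287,0,0,0,0,0,0,0,0,0,0],
)

```text
clock: 2.7
position: [0.3892, 0.1026, 0.1061]
tcp_rot: [0.287, -0.061, 0.956, 0.017]
contact_force: [-0.8, -1.3, -0.2]
gripper_width: 0.499
grip_force: 0.0
```

Run:
```python
from h import *
s,R=st();print(s['clock'],s['position'],R.round(3),s['contact_force'],s['gripper_width'])
```

```text
2.7 [0.38916665 0.10264327 0.10610019] [[-0.828 -0.126  0.546]
 [-0.107  0.992  0.067]
 [-0.55  -0.003 -0.835]] [-0.79556052 -1.2978245  -0.2091299 ] 0.49934852272496416
```

Call:
step_arm(
  steps=[0,0.02,-0.002,0.027,0,0,0,0,0.02,-0.002,0.027,0,0,0,0,0,0,0,0,0,0],
)

```text
clock: 3.0
position: [0.4003, 0.1013, 0.076]
tcp_rot: [0.291, -0.06, 0.955, 0.011]
contact_force: [0.5, 0.3, 0.2]
gripper_width: 0.498
grip_force: 0.0
```

Run:
```python
from h import *
s,R=st();print(s['clock'],s['position'],R.round(3),s['contact_force'],s['q'])
p,d=vision.snapshot('side');cv2.imwrite('pics/side1.png',cv2.resize(p[120:320,150:450],(800,533)))
```

```text
3.0 [0.40031768 0.10133985 0.07603463] [[-0.824 -0.12   0.554]
 [-0.108  0.993  0.055]
 [-0.557 -0.014 -0.831]] [0.51663246 0.31353402 0.17863915] [ 0.17811852 -0.14703876  2.62275847 -0.51963335  0.08837719 -1.01267219]
```

View pics/side1.png

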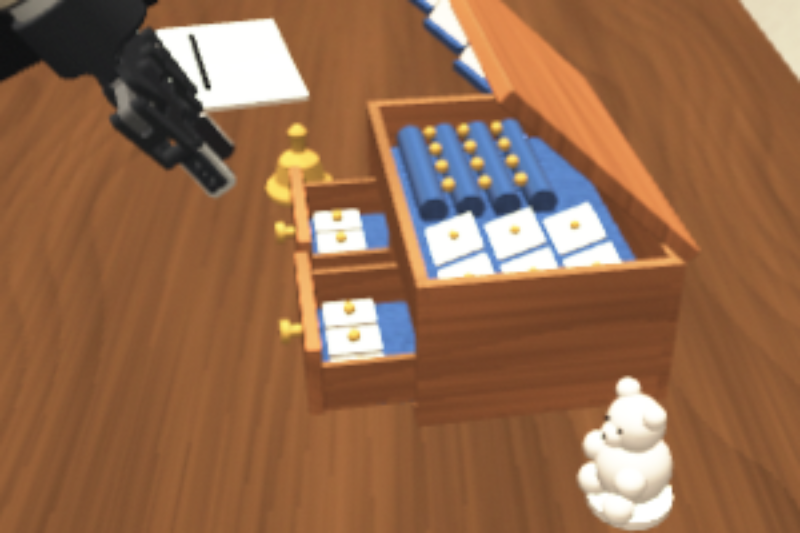

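Call:
step_arm(
  steps=[0,0,0,-0.01,0,6,0,0,0,0,0,0,6,0,0,0,0,0,0,0,0],
)

```text
clock: 3.35
position: [0.405, 0.0974, 0.0863]
tcp_rot: [0.22, -0.055, 0.974, 0.001]
contact_force: [0.6, -0.3, 0.8]
gripper_width: 0.503
grip_force: 0.0
```

```bash
cat > s.py <<'E'
from h import *
s,R=st();print(s['clock'],s['position'],R.round(3).tolist(),s['contact_force'].round(1) if hasattr(s['contact_force'],'round') else s['contact_force'],np.round(s['q'],2))
ex=np.array([.992,.127,0]);ey=np.array([-.127,.992,0]);D=np.array([.5085,.05,0])
p=np.array(s['position']);t=p+.014*R[:,2];l=t-R[:,0]*.011
print('tip chest-frame (from front centre)',(t-D)@ex,(t-D)@ey,t[2],'lead',(l-D)@ex,l[2])
import sys
if len(sys.argv)>3:
    d=[float(a) for a in sys.argv[1:4]];print('tool shift',R.T@(d[0]*ex+d[1]*ey+np.array([0,0,d[2]])))
# residual rotation to y=ey with pitch kept
z=R[:,2]-ey*(R[:,2]@ey);z/=np.linalg.norm(z);G=np.c_[np.cross(ey/np.linalg.norm(ey),z),ey/np.linalg.norm(ey),z]
print('fix rot deg',np.degrees(Ro.from_matrix(R.T@G).as_rotvec()).round(1),'tilt',np.degrees(np.arctan2(z@ex,-z[2])))
E
python3 s.py 0 0 -.03
```

```text
3.35 [0.40503317 0.09735822 0.08631451] [[-0.897, -0.108, 0.429], [-0.107, 0.994, 0.026], [-0.429, -0.023, -0.903]] [ 0.6 -0.3  0.8] [ 0.17 -0.14  2.51 -0.14  0.33 -1.39]
tip chest-frame (from front centre) -0.09061903004478167 0.059714770857029045 0.07367424637051898 lead -0.08068358817847819 0.07839645309222812
tool shift [0.01287875 0.00068696 0.02708627]
fix rot deg [-1.7  0.  -0.4] tilt 25.413083647792813
```

Call:
step_arm(
  steps=[0,0.006,0.003,0.0135,-1.7,0,0,0,0.006,0,0.0135,0,0,0,0,0,0,0,0,0,0],
)

```text
clock: 3.65
position: [0.3966, 0.0979, 0.0499]
tcp_rot: [0.213, -0.059, 0.975, 0.013]
contact_force: [-0.1, -0.0, -0.3]
gripper_width: 0.499
grip_force: 0.0
```

```bash
python3 s.py .02 0 0
```

```text
3.65 [0.3966219  0.09794528 0.04990283] [[-0.902, -0.121, 0.413], [-0.109, 0.993, 0.051], [-0.417, 0.001, -0.909]] [-0.1 -0.  -0.3] [ 0.14 -0.05  2.54 -0.04  0.22 -1.52]
tip chest-frame (from front centre) -0.09906155731009332 0.06174650372692541 0.037175364757834464 lead -0.08906065642293641 0.041757603061393776
tool shift [-0.01818346  0.00012344  0.0083321 ]
fix rot deg [-0.1  0.  -0.3] tilt 24.620028514591795
```

Call:
step_arm(
  steps=[0,-0.0091,0,0.0042,0,0,0,0,-0.0091,0,0.0042,0,0,0,0,-0.0091,0,0.0042,0,0,0,0,-0.0091,0,0.0042,0,0,0],
)

```text
clock: 4.05
position: [0.4398, 0.1035, 0.0513]
tcp_rot: [0.214, -0.06, 0.975, 0.013]
contact_force: [0.3, 0.1, -0.1]
gripper_width: 0.498
grip_force: 0.0
```

Call:
step_arm(
  steps=[0,-0.0091,0,0.0042,0,0,0,0,-0.0091,0,0.0042,0,0,0,0,-0.0091,0,0.0042,0,0,0],
)

```text
clock: 4.35
position: [0.4684, 0.1069, 0.0501]
tcp_rot: [0.213, -0.059, 0.975, 0.013]
contact_force: [1.2, -1.0, 0.3]
gripper_width: 0.499
grip_force: 0.0
```

```bash
python3 s.py .005 0 0
```

```text
4.35 [0.4683611  0.10691675 0.05012732] [[-0.902, -0.122, 0.414], [-0.11, 0.993, 0.051], [-0.417, 0.001, -0.909]] [ 1.2 -1.   0.3] [ 0.14  0.1   2.39 -0.03  0.23 -1.53]
tip chest-frame (from front centre) -0.026751828814530795 0.061537284965111204 0.03740217247615976 lead -0.016752700199871705 0.041988389046013215
tool shift [-4.54505846e-03  2.71127290e-05  2.08483416e-03]
fix rot deg [-0.1  0.  -0.3] tilt 24.642829388474084
```

Call:
step_arm(
  steps=[0,-0.0046,0,0.0021,0,0,0,0,-0.0046,0,0.0021,0,0,0,0,-0.0046,0,0.0021,0,0,0],
)

```text
clock: 4.65
position: [0.4825, 0.1086, 0.0499]
tcp_rot: [0.213, -0.059, 0.975, 0.013]
contact_force: [0.7, 1.2, 0.3]
gripper_width: 0.499
grip_force: 0.0
```

Call:
step_arm(
  steps=[0,-0.0018,0,0.0008,0,0,0,0,0,0,0,0,0,0],
)

```text
clock: 4.85
position: [0.4846, 0.1089, 0.0503]
tcp_rot: [0.213, -0.059, 0.975, 0.013]
contact_force: [-0.7, -0.1, 0.5]
gripper_width: 0.499
grip_force: 0.0
```

```bash
cat > d.py <<'E'
import sys;from h import *
p,d=vision.snapshot('side');x0,y0,x1,y1=map(int,sys.argv[2:6]);cv2.imwrite(sys.argv[1],cv2.resize(p[y0:y1,x0:x1],(800,600),interpolation=cv2.INTER_CUBIC))
E
python3 s.py; python3 d.py pics/side2.png 220 160 340 250
```

```text
4.85 [0.484609   0.10890649 0.05026876] [[-0.902, -0.122, 0.414], [-0.11, 0.993, 0.051], [-0.417, 0.001, -0.909]] [-0.7 -0.1  0.5] [ 0.14  0.13  2.35 -0.02  0.23 -1.53]
tip chest-frame (from front centre) -0.01037936272060256 0.06144757295048215 0.03754446504723417 lead -0.000380900265496047 0.04213213839912247
fix rot deg [-0.1  0.  -0.3] tilt 24.65117564431406
```

View pics/side2.png

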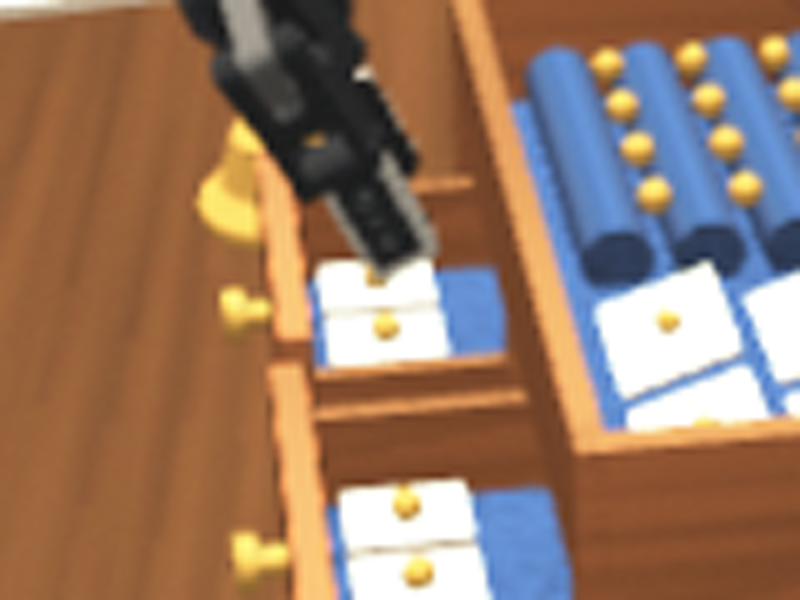

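The fingertips (crop ≈(395,265)) appear to be over the drawer's inside, and the drawer (knob at (245,310)) has not moved. I'll check heights with depth before moving.

Run:
```python
from h import *
ex=np.array([.992,.127,0]);ey=np.array([-.127,.992,0]);D=np.array([.5085,.05,0])
C=lambda X:np.array([(X-D)@ex,(X-D)@ey,X[2]]).round(4)
p,d=vision.snapshot('side');P=pts('side',d)
for n,(x,y) in dict(tip=(395,262),tip2=(410,255),fing=(375,225),wall=(440,180),frontTop=(283,290),Rfront=(300,450),knobL=(240,300),knobR=(245,555),rim=(520,280)).items():
    u,v=220+int(x*120/800),160+int(y*90/600);print(n,C(P[v,u]))
p,d=vision.snapshot('top');P=pts('top',d);cv2.imwrite('pics/top1.png',cv2.resize(p[120:300,170:410],(800,600)))
```

```text
tip [-0.0297  0.0284  0.0741]
tip2 [-0.0258  0.028   0.0761]
fing [-0.0352  0.0258  0.0895]
wall [-0.006   0.1202  0.0475]
frontTop [-0.0625  0.0346  0.0643]
Rfront [-0.0629 -0.048   0.0641]
knobL [-0.0722  0.133   0.0003]
knobR [-0.0809 -0.0642  0.0427]
rim [-0.0016 -0.0377  0.1045]
```

View pics/top1.png

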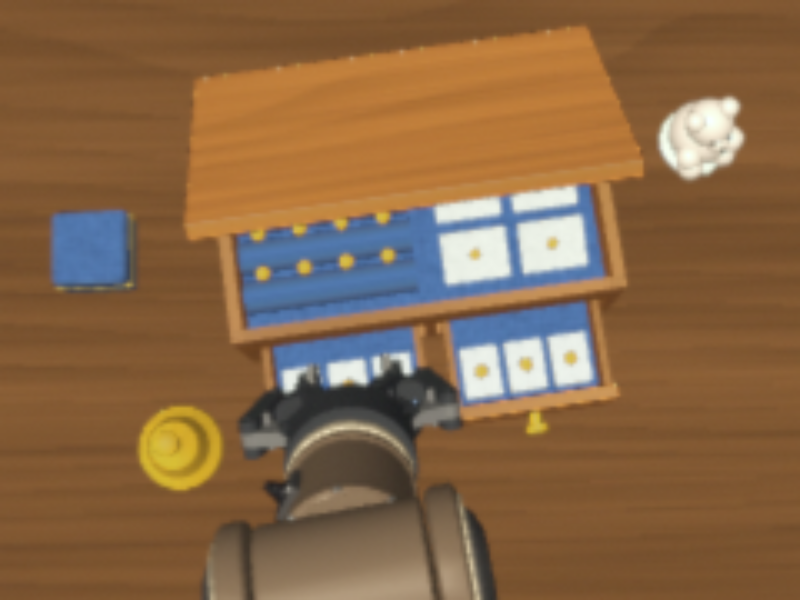

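Call:
step_arm(
  steps=[0,0.0273,0,-0.0126,0,0,0,0,0.0273,0,-0.0126,0,0,0,0,0.0182,0,-0.0084,0,0,0,1,0,0,0,0,0,0,1,0,0,0,0,0,0,1,0,0,0,0,0,0,1,0,0,0,0,0,0,1,0,0,0,0,0,0],
)

```text
clock: 5.8
position: [0.406, 0.0993, 0.0507]
tcp_rot: [0.213, -0.059, 0.975, 0.013]
contact_force: [0.5, 0.1, -0.1]
gripper_width: -0.005
grip_force: 0.0
```

```bash
python3 s.py
python3 - <<'E'
from h import *
ex=np.array([.992,.127,0]);ey=np.array([-.127,.992,0]);D=np.array([.5085,.05,0])
p,d=vision.snapshot('side');P=pts('side',d);np.savez('side3.npz',p=p,d=d)
s,R=st();T=np.array(s['position'])
# points near the tool, in tool frame: lowest along z
Q=((P-T)@R).reshape(-1,3);dist=(abs(Q[:,0])<.04)&(abs(Q[:,1])<.06)&(Q[:,2]>-.12)&(Q[:,2]<.04)&(P.reshape(-1,3)[:,2]>.012)
h=Q[dist];i=np.argsort(-h[:,2])[:12];print(len(h),h[i].round(4).tolist())
cv2.imwrite('pics/side3.png',cv2.resize(p[90:240,160:360],(800,600)))
E
```

```text
5.8 [0.40595569 0.09925596 0.05074909] [[-0.902, -0.122, 0.415], [-0.11, 0.993, 0.051], [-0.418, 0.001, -0.909]] [ 0.5  0.1 -0.1] [ 0.14 -0.03  2.52 -0.03  0.22 -1.52]
tip chest-frame (from front centre) -0.08961960825493989 0.06186306519938148 0.03802913487820319 lead -0.07962456554323234 0.042624233986584985
fix rot deg [-0.1  0.  -0.3] tilt 24.693746133931135
1082 [[-0.0313, 0.0525, 0.0399], [-0.0341, 0.0538, 0.0394], [-0.0293, 0.0532, 0.0392], [-0.0351, 0.0542, 0.0375], [-0.0304, 0.0538, 0.0373], [-0.0329, 0.0558, 0.0373], [-0.0149, 0.0374, 0.0372], [-0.0326, 0.0517, 0.0372], [-0.0376, 0.0512, 0.0368], [-0.0383, 0.0535, 0.0359], [-0.0313, 0.0546, 0.0356], [-0.0159, 0.0021, 0.0352]]
```

View pics/side3.png

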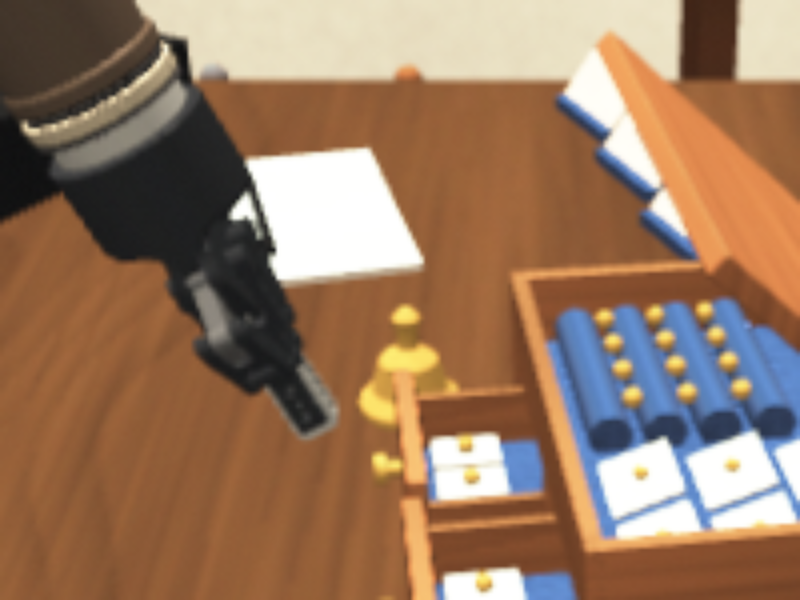

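The shut fingertip is at crop (315,430), about pixel (239,197), and looks clear of the drawer and knob.

Run:
```python
from h import *
ex=np.array([.992,.127,0]);ey=np.array([-.127,.992,0]);D=np.array([.5085,.05,0])
f=np.load('side3.npz');P=pts('side',f['d']);s,R=st();T=np.array(s['position'])
for c in((315,430),(308,425),(325,415),(300,410),(280,370),(400,450),(380,465)):
    X=P[90+c[1]//4,160+c[0]//4];print(c,((X-D)@ex).round(4),((X-D)@ey).round(4),X[2].round(4),'tool',((X-T)@R).round(4))
m=vision.camera_model('side');K=np.array([[m['fx'],0,m['cx']],[0,m['fy'],m['cy']],[0,0,1.]])
t=T+.014*R[:,2];print('pred tip px',cv2.projectPoints(np.array([t,T]),cv2.Rodrigues(np.array(m['R']))[0],np.array(m['t']),K,np.array(m['D'],float))[0])
```

```text
(315, 430) -0.1075 0.0546 0.0702 tool [ 0.0025 -0.0073 -0.0226]
(308, 425) -0.109 0.0469 0.0771 tool [ 0.0009 -0.015  -0.0296]
(325, 415) -0.101 0.0534 0.0794 tool [-0.0073 -0.0085 -0.0283]
(300, 410) -0.112 0.0456 0.087 tool [-0.0006 -0.0163 -0.0398]
(280, 370) -0.1185 0.0247 0.1208 tool [-0.0088 -0.0372 -0.0732]
(400, 450) -0.066 0.0404 0.0634 tool [-0.0325 -0.0213  0.0009]
(380, 465) -0.0759 0.0578 0.0443 tool [-0.0155 -0.0039  0.014 ]
pred tip px [[[248.06362383 208.24026049]]

 [[244.66599625 203.10254859]]]
```

Call:
step_arm(
  steps=[0,0.002,0,0.0126,0,0,0,0,0.002,0,0.0126,0,0,0,0,0,0,0.0125,0,0,0,0,0,0,0,0,0,0,0,0,0,0,0,0,0],
)

```text
clock: 6.35
position: [0.4167, 0.1006, 0.0143]
tcp_rot: [0.213, -0.059, 0.975, 0.013]
contact_force: [-0.7, 0.2, -0.2]
gripper_width: 0.502
grip_force: 0.0
```

```bash
sed -i 's/\.014\*R/-.026*R/' s.py; python3 s.py .01 0 0;  python3 d.py pics/side4.png 180 130 340 250
```

```text
6.35 [0.41670851 0.10058981 0.01425046] [[-0.903, -0.122, 0.413], [-0.11, 0.993, 0.051], [-0.416, 0.001, -0.909]] [-0.7  0.2 -0.2] [ 0.14  0.12  2.5  -0.08  0.1  -1.48]
tip chest-frame (from front centre) -0.09545110077916626 0.061884220474907436 0.03789308399286273 lead -0.08544765107566306 0.042469872910523634
tool shift [-9.09404519e-03  5.42005593e-05  4.16109414e-03]
fix rot deg [-0.1  0.  -0.3] tilt 24.58879661582282
```

View pics/side4.png

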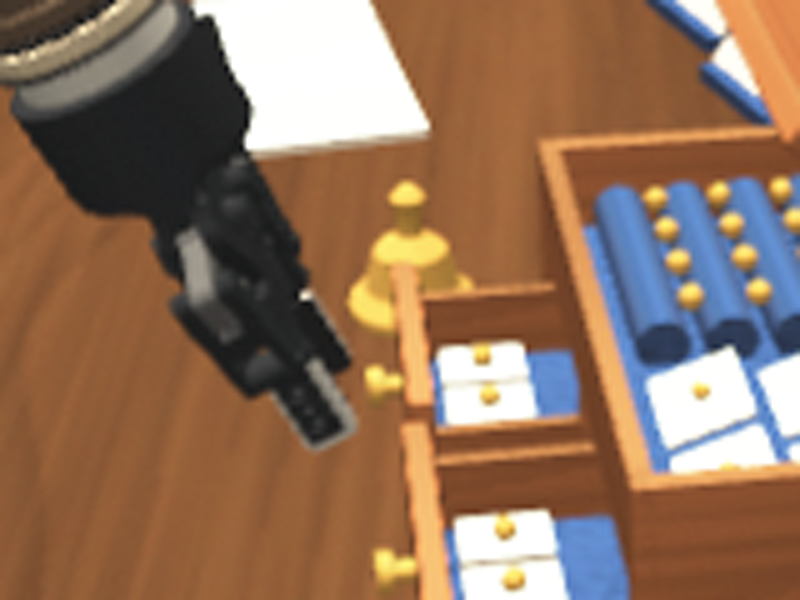

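The two tips (crop ≈(330,430) and (345,360)) straddle the left knob (380,382), low and in front of the face. Next I push.

Call:
step_arm(
  steps=[0,-0.0091,0,0.0042,0,0,0,0,-0.0091,0,0.0042,0,0,0,0,-0.0091,0,0.0042,0,0,0,0,-0.0091,0,0.0042,0,0,0],
)

```text
clock: 6.8
position: [0.4579, 0.1057, 0.0148]
tcp_rot: [0.213, -0.059, 0.975, 0.013]
contact_force: [-1.1, -0.5, 1.4]
gripper_width: 0.501
grip_force: 0.8
```

Call:
step_arm(
  steps=[0,-0.0091,0,0.0042,0,0,0,0,-0.0091,0,0.0042,0,0,0],
)

```text
clock: 7.0
position: [0.4775, 0.1081, 0.0144]
tcp_rot: [0.213, -0.059, 0.975, 0.013]
contact_force: [-2.3, 0.2, 1.0]
gripper_width: 0.499
grip_force: 0.8
```

```bash
python3 s.py
cat > f.py <<'E'
from h import *
p,d=vision.snapshot('side');P=pts('side',d).reshape(-1,3)
ex=np.array([.992,.127,0]);ey=np.array([-.127,.992,0]);D=np.array([.5085,.05,0])
a,b,z=(P-D)@ex,(P-D)@ey,P[:,2]
for n,lo,hi in(('L',.01,.115),('R',-.115,-.01)):
    k=(b>lo)&(b<hi)&(z>.061)&(z<.066)&(a>-.09)&(a<.03);print(n,k.sum(),np.percentile(a[k],[0,5,20,50]).round(4) if k.sum() else '')
k=(abs(b)<.12)&(z>.107)&(z<.113)&(abs(a)<.015);print('rim',np.percentile(a[k],[0,5,20,50]).round(4))
E
python3 f.py
```

```text
7.0 [0.47746874 0.10807703 0.01436318] [[-0.902, -0.122, 0.414], [-0.11, 0.993, 0.051], [-0.417, 0.001, -0.909]] [-2.3  0.2  1. ] [ 0.14  0.21  2.37 -0.05  0.13 -1.51]
tip chest-frame (from front centre) -0.03425010659028184 0.061593398540870536 0.037994789035200496 lead -0.02425131120932355 0.04258174153673455
fix rot deg [-0.1  0.  -0.3] tilt 24.647048569049133
L 155 [-0.0535 -0.0431 -0.0246 -0.0213]
R 197 [-0.07   -0.0695 -0.0681 -0.0652]
rim [-0.0024 -0.002  -0.0009  0.0017]
```

Call:
step_arm(
  steps=[0,-0.0091,0,0.0042,0,0,0,0,-0.0064,0,0.0029,0,0,0,0,-0.0018,0,0.0008,0,0,0,0,0,0,0,0,0,0],
)

```text
clock: 7.45
position: [0.4961, 0.1103, 0.0146]
tcp_rot: [0.213, -0.059, 0.975, 0.013]
contact_force: [0.1, -0.2, 0.9]
gripper_width: 0.501
grip_force: 0.0
```

Call:
step_arm(
  steps=[0,-0.0018,0,0.0008,0,0,0,0,0,0,0,0,0,0],
)

```text
clock: 7.65
position: [0.4975, 0.1105, 0.0145]
tcp_rot: [0.213, -0.059, 0.975, 0.013]
contact_force: [-0.9, 1.2, 0.2]
gripper_width: 0.501
grip_force: 0.1
```

Call:
step_arm(
  steps=[0,-0.0018,0,0.0008,0,0,0,0,0,0,0,0,0,0],
)

```text
clock: 7.85
position: [0.4994, 0.1107, 0.0145]
tcp_rot: [0.213, -0.059, 0.975, 0.013]
contact_force: [-1.0, -0.3, 0.4]
gripper_width: 0.501
grip_force: 0.2
```

Call:
step_arm(
  steps=[0,-0.0014,0,0.0006,0,0,0],
)

```text
clock: 7.95
position: [0.5005, 0.1109, 0.0144]
tcp_rot: [0.213, -0.059, 0.975, 0.013]
contact_force: [-3.0, -0.7, 1.1]
gripper_width: 0.498
grip_force: 1.8
```

Call:
step_arm(
  steps=[0,-0.0014,0,0.0006,0,0,0],
)

```text
clock: 8.05
position: [0.5006, 0.1109, 0.0137]
tcp_rot: [0.211, -0.06, 0.976, 0.013]
contact_force: [-8.0, -0.6, 5.8]
gripper_width: 0.5
grip_force: 3.9
```

```bash
python3 s.py;python3 f.py
```

```text
8.05 [0.5005863  0.11087994 0.01373233] [[-0.904, -0.122, 0.41], [-0.111, 0.993, 0.051], [-0.414, 0.001, -0.91]] [-8.  -0.6  5.8] [ 0.14  0.25  2.32 -0.04  0.15 -1.52]
tip chest-frame (from front centre) -0.010872884023761267 0.06144063024978204 0.03740439183318596 lead -0.0008569672247552796 0.041953858964188025
fix rot deg [-0.1  0.  -0.3] tilt 24.43236224324142
L 38 [-0.0304 -0.0284 -0.0216 -0.0142]
R 199 [-0.0701 -0.0697 -0.0683 -0.0652]
rim [-0.0023 -0.002  -0.0009  0.0017]
```

Call:
step_arm(
  steps=[0,0.04,0,-0.0183,0,0,0,0,0.04,0,-0.0183,0,0,0,0,-0.02,0,-0.045,0,0,0,0,0,-0.0417,0,0,0,0,0,0,-0.0417,0,0,0,0,0,0,-0.0417,0,0,0,0,0,0,0,0,0,0,0],
)

```text
clock: 8.8
position: [0.4274, 0.0122, 0.0645]
tcp_rot: [0.212, -0.056, 0.975, 0.011]
contact_force: [0.1, 0.3, -0.1]
gripper_width: 0.5
grip_force: 0.0
```

```bash
python3 s.py;python3 f.py
```

```text
8.8 [0.42744361 0.01220691 0.06454378] [[-0.903, -0.114, 0.413], [-0.105, 0.993, 0.046], [-0.416, -0.002, -0.909]] [ 0.1  0.3 -0.1] [-0.16 -0.05  2.49  0.38  0.31 -2.19]
tip chest-frame (from front centre) -0.09601649872415789 -0.027015650075202187 0.08819031465312331 lead -0.0860119212984603 0.09276344051578705
fix rot deg [-0.4  0.  -0.6] tilt 24.565150644873903
L 14 [-0.0021 -0.002  -0.002  -0.0017]
R 198 [-0.0701 -0.0696 -0.0682 -0.0652]
rim [-0.0022 -0.002  -0.0009  0.0017]
```

Call:
step_arm(
  steps=[0,0,-0.012,0,0,3,0,0,0,-0.012,0,0,2,0,0,0,-0.012,0,-0.4,0,-0.6,0,0,0,0,0,0,0],
)

```text
clock: 9.25
position: [0.4299, -0.0201, 0.0629]
tcp_rot: [0.167, -0.065, 0.984, 0.013]
contact_force: [0.4, -0.6, -0.9]
gripper_width: 0.498
grip_force: 0.0
```

```bash
python3 s.py -.003 0 -.05
```

```text
9.25 [ 0.4299219  -0.02014069  0.06289031] [[-0.936, -0.132, 0.327], [-0.124, 0.991, 0.046], [-0.33, 0.003, -0.944]] [ 0.4 -0.6 -0.9] [-0.25 -0.01  2.42  0.3   0.43 -2.2 ]
tip chest-frame (from front centre) -0.09544682055446047 -0.059716541864245416 0.0874305159744116 lead -0.08506347119749495 0.09106436959354838
tool shift [ 0.01934934 -0.00012878  0.0462016 ]
fix rot deg [0.3 0.  0.2] tilt 19.290892914036835
```

Call:
step_arm(
  steps=[0,0.007,-0.0015,0.0155,0,0,0,0,0.007,-0.0015,0.0155,0,0,0,0,0.006,0,0.0155,0,0,0,0,0,0,0,0,0,0],
)

```text
clock: 9.65
position: [0.4228, -0.0214, 0.0098]
tcp_rot: [0.164, -0.065, 0.984, 0.014]
contact_force: [-0.4, -0.8, -0.0]
gripper_width: 0.497
grip_force: 0.0
```

```bash
python3 s.py .01 0 0;python3 f.py; python3 d.py pics/side5.png 180 130 340 250
```

```text
9.65 [ 0.4227595  -0.02137666  0.00976061] [[-0.938, -0.133, 0.32], [-0.124, 0.991, 0.049], [-0.324, 0.006, -0.946]] [-0.4 -0.8 -0. ] [-0.26  0.14  2.44  0.47  0.29 -2.4 ]
tip chest-frame (from front centre) -0.10254541878262141 -0.06012872460078802 0.03435677305242307 lead -0.09213821109010645 0.037921719739430156
tool shift [-9.46109790e-03 -6.56948531e-05  3.24077316e-03]
fix rot deg [0.5 0.  0.2] tilt 18.910138067348903
L 11 [-0.002  -0.002  -0.0019 -0.0017]
R 201 [-0.0701 -0.0696 -0.0682 -0.0654]
rim [-0.0023 -0.002  -0.0009  0.0016]
```

View pics/side5.png

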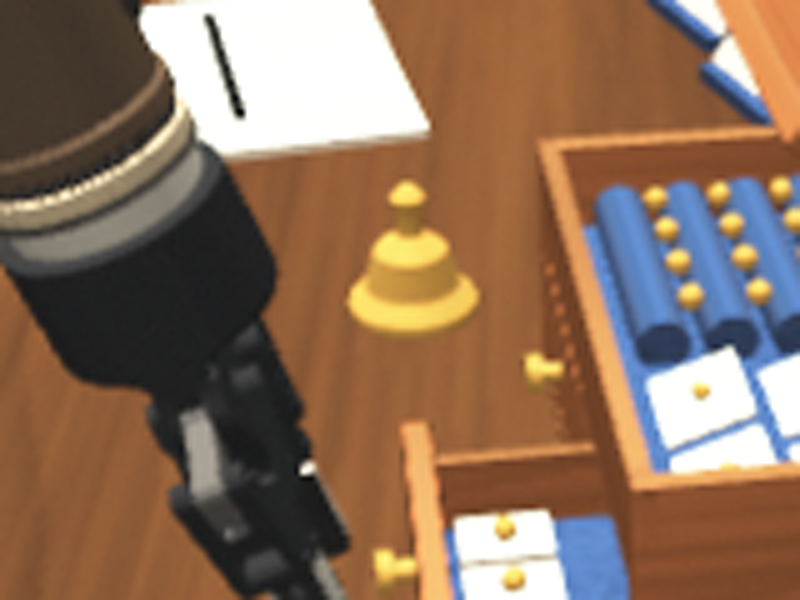

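The left drawer is home with its knob at crop (545,368), and the fingers stand in front of the right drawer, knob at (395,567). I push that one now.

Call:
step_arm(
  steps=[0,-0.0095,-0.001,0.0032,0,0,0,0,-0.0095,-0.001,0.0032,0,0,0,0,-0.0095,0,0.0032,0,0,0,0,-0.0095,0,0.0032,0,0,0],
)

```text
clock: 10.15
position: [0.4675, -0.02, 0.0132]
tcp_rot: [0.167, -0.066, 0.984, 0.013]
contact_force: [-0.9, -1.0, 1.3]
gripper_width: 0.499
grip_force: 0.8
```

Call:
step_arm(
  steps=[0,-0.0095,0,0.0032,0,0,0,0,-0.0095,0,0.0032,0,0,0,0,-0.0095,0,0.0032,0,0,0,0,0,0,0,0,0,0],
)

```text
clock: 10.55
position: [0.498, -0.0161, 0.0136]
tcp_rot: [0.168, -0.066, 0.984, 0.012]
contact_force: [-0.2, -0.4, 0.5]
gripper_width: 0.498
grip_force: 0.0
```

```bash
python3 s.py .01 0 0;python3 f.py
```

```text
10.55 [ 0.49804075 -0.01614942  0.01355778] [[-0.935, -0.133, 0.329], [-0.125, 0.991, 0.046], [-0.332, 0.002, -0.943]] [-0.2 -0.4  0.5] [-0.19  0.24  2.29  0.37  0.31 -2.23]
tip chest-frame (from front centre) -0.02740653185198344 -0.06440418014157474 0.03808378889546603 lead -0.017029269899906926 0.04173479883197613
tool shift [-9.43387450e-03 -6.39018953e-05  3.31922106e-03]
fix rot deg [0.2 0.  0.3] tilt 19.385454720931875
L 12 [-0.0021 -0.0021 -0.002  -0.0018]
R 211 [-0.0432 -0.0286 -0.0158 -0.0127]
rim [-0.0021 -0.0019 -0.0009  0.0018]
```

Call:
step_arm(
  steps=[0,-0.0095,0,0.0032,0,0,0,0,-0.0028,0,0.001,0,0,0,0,-0.0019,0,0.0006,0,0,0],
)

```text
clock: 10.9
position: [0.5105, -0.0139, 0.0129]
tcp_rot: [0.166, -0.066, 0.984, 0.013]
contact_force: [-1.7, -1.3, -0.4]
gripper_width: 0.502
grip_force: 0.6
```

Call:
step_arm(
  steps=[0,-0.0014,0,0.0005,0,0,0],
)

```text
clock: 11.0
position: [0.5119, -0.0137, 0.0129]
tcp_rot: [0.166, -0.065, 0.984, 0.013]
contact_force: [-1.4, -0.7, -0.1]
gripper_width: 0.497
grip_force: 0.6
```

Call:
step_arm(
  steps=[0,-0.0014,0,0.0005,0,0,0],
)

```text
clock: 11.1
position: [0.5133, -0.0136, 0.0129]
tcp_rot: [0.167, -0.065, 0.984, 0.013]
contact_force: [-0.4, -0.7, -0.2]
gripper_width: 0.501
grip_force: 0.6
```

Call:
step_arm(
  steps=[0,-0.0014,0,0.0005,0,0,0],
)

```text
clock: 11.2
position: [0.5139, -0.0133, 0.0126]
tcp_rot: [0.166, -0.065, 0.984, 0.013]
contact_force: [-7.6, -4.1, 5.8]
gripper_width: 0.5
grip_force: 4.4
```

Call:
step_arm(
  steps=[0,-0.0014,0,0.0005,0,0,0],
)

```text
clock: 11.3
position: [0.5138, -0.013, 0.0121]
tcp_rot: [0.164, -0.066, 0.984, 0.013]
contact_force: [-11.3, -4.4, 6.8]
gripper_width: 0.501
grip_force: 5.8
```

Call:
step_arm(
  steps=[0,0.0285,0,-0.01,0,0,0,0,0.0285,0,-0.01,0,0,0,1,-0.0144,0,-0.041,0,0,0,1,-0.0144,0,-0.041,0,0,0,1,-0.0144,0,-0.041,0,0,0,1,-0.0144,0,-0.041,0,0,0,1,-0.0144,0,-0.041,0,0,0,1,-0.0144,0,-0.041,0,0,0],
)

```text
clock: 12.1
position: [0.4573, -0.022, 0.2766]
tcp_rot: [0.168, -0.065, 0.984, 0.012]
contact_force: [-0.1, 1.0, -0.1]
gripper_width: -0.001
grip_force: 0.0
```

Call:
step_arm(
  steps=[1,0,0.02,0,0,6.4,0,1,0,0.02,0,0,6.4,0,1,0,0.02,0,0,6.4,0,1,0,0,0,0,0,0],
)

```text
clock: 12.5
position: [0.4518, 0.0396, 0.2746]
tcp_rot: [0.001, -0.068, 0.998, 0.002]
contact_force: [1.0, -1.1, 0.4]
gripper_width: -0.004
grip_force: 0.0
```

```bash
sed -i 's/-.026\*R/-.023*R/' s.py; python3 s.py 0 0 0;python3 f.py
```

```text
12.5 [0.45183496 0.03956748 0.2746195 ] [[-0.991, -0.136, 0.002], [-0.136, 0.991, 0.004], [-0.002, 0.004, -1.0]] [ 1.  -1.1  0.4] [-0.01 -0.09  1.95  0.    1.28 -1.72]
tip chest-frame (from front centre) -0.05758911314016887 -0.003245367795651633 0.2976192485329506 lead -0.0465885562088311 0.29764474888204534
tool shift [0. 0. 0.]
fix rot deg [0.2 0.  0.5] tilt 0.1306951021459798
L 10 [-0.002  -0.002  -0.0019 -0.0017]
R 20 [-0.0022 -0.0021 -0.002  -0.0017]
rim [-0.0024 -0.0019 -0.0009  0.0018]
```

Call:
step_arm(
  steps=[1,-0.042,0,0,0,0,0,1,-0.042,0,0,0,0,0,1,-0.042,0,0,0,0,0,1,0,0,0.015,0,0,0,1,0,0,0.015,0,0,0,1,0,0,0.01,0,0,0,1,0,0,0,0,0,0],
)

```text
clock: 13.25
position: [0.5709, 0.0538, 0.2315]
tcp_rot: [-0.002, -0.066, 0.998, 0.002]
contact_force: [-1.0, -0.3, 0.3]
gripper_width: 0.001
grip_force: 0.0
```

```bash
python3 s.py 0 0 0; python3 d.py pics/side6.png 220 50 460 230
```

```text
13.25 [0.57088106 0.05383447 0.23154407] [[-0.991, -0.133, -0.005], [-0.133, 0.991, 0.003], [0.004, 0.004, -1.0]] [-1.  -0.3  0.3] [ 0.02  0.2   1.74  0.    1.21 -1.69]
tip chest-frame (from front centre) 0.06246752233834131 -0.004205938152903783 0.2545436889256737 lead 0.07346831206347726 0.2544968029263292
tool shift [0. 0. 0.]
fix rot deg [0.2 0.  0.3] tilt -0.2454595395040414
```

View pics/side6.png

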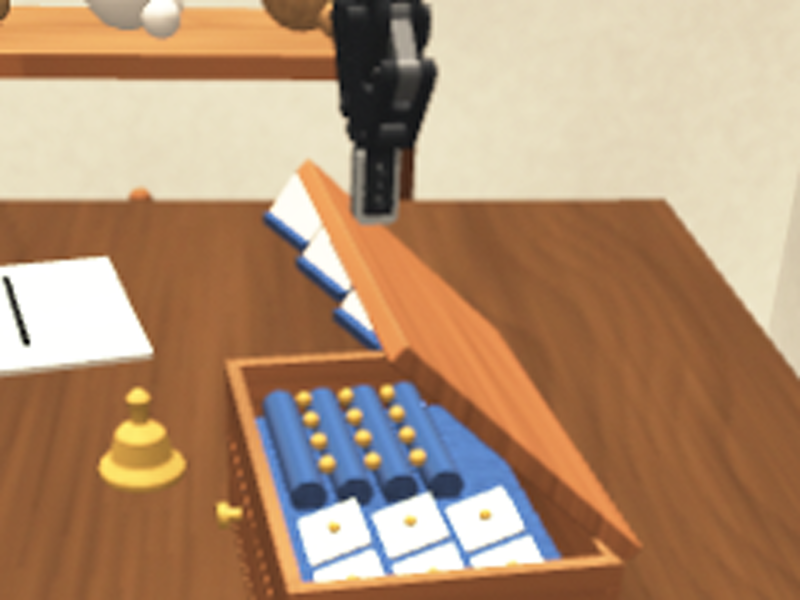

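The shut fingertip (crop (372,215)) hangs just above the lid near its front edge (305,165)–(400,355), laterally about central. Next I press down along the lid's arc.

Call:
step_arm(
  steps=[1,-0.01,0,0,0,0,0,1,0,0.002,0.01,0,0,0,1,0,0.002,0.01,0,0,0,1,0.004,0,0.01,0,0,0,1,0.006,0,0.008,0,0,0,1,0.006,0,0.008,0,0,0],
)

```text
clock: 13.9
position: [0.5669, 0.0578, 0.1875]
tcp_rot: [0.0, -0.067, 0.998, 0.002]
contact_force: [-0.3, 1.1, 2.6]
gripper_width: -0.003
grip_force: 1.0
```

```bash
cat > l.py <<'E'
from h import *
p,d=vision.snapshot('side');P=pts('side',d).reshape(-1,3)
ex=np.array([.992,.127,0]);ey=np.array([-.127,.992,0]);D=np.array([.5085,.05,0])
a,b,z=(P-D)@ex,(P-D)@ey,P[:,2]
# lid outer face, strip away from the tool
k=(b>-.12)&(b<-.05)&(a>-.01)&(a<.175)&(z>.117)&(z<.26)
A=np.c_[a[k],np.ones(k.sum())];w=np.ones(k.sum())
for i in range(30):
    c=np.linalg.lstsq(A*w[:,None],z[k]*w,rcond=None)[0];w=1/np.maximum(abs(z[k]-A@c),.001)**.5
print('lid angle',-np.arctan(c[0]),'z at front',c[1],k.sum(),np.median(abs(z[k]-A@c)))
E
python3 s.py; python3 l.py
```

```text
13.9 [0.56690252 0.0578161  0.18753165] [[-0.991, -0.133, 0.0], [-0.133, 0.991, 0.004], [-0.001, 0.004, -1.0]] [-0.3  1.1  2.6] [ 0.02  0.23  1.79  0.    1.12 -1.68]
tip chest-frame (from front centre) 0.05891511007155204 0.0002550783016711869 0.2105315037506956 lead 0.06991595725820442 0.21053788138253526
fix rot deg [0.2 0.  0.4] tilt 0.03196340942351148
lid angle 0.5932233999377697 z at front 0.2394218090139975 1189 0.0003412515280234729
```

Lid moving (0.593), exactly as modelled. I continue along the arc.

Call:
step_arm(
  steps=[1,0.007,0,0.01,0,0,0,1,0.007,0,0.01,0,0,0,1,0.005,0,0.011,0,0,0,1,0.005,0,0.011,0,0,0,1,0.004,0,0.011,0,0,0,1,0.003,0,0.011,0,0,0],
)

```text
clock: 14.55
position: [0.5366, 0.0537, 0.1232]
tcp_rot: [0.0, -0.067, 0.998, 0.002]
contact_force: [0.9, -0.1, 1.6]
gripper_width: -0.001
grip_force: 0.8
```

Call:
step_arm(
  steps=[1,0.002,0,0.009,0,0,0,1,0.001,0,0.006,0,0,0,1,0,0,0.003,0,0,0],
)

```text
clock: 14.85
position: [0.5328, 0.0533, 0.1051]
tcp_rot: [-0.001, -0.067, 0.998, 0.002]
contact_force: [0.1, -0.2, 2.1]
gripper_width: -0.001
grip_force: 0.7
```

```bash
python3 s.py; python3 l.py
```

```text
14.85 [0.53277611 0.05329404 0.1050676 ] [[-0.991, -0.133, -0.002], [-0.133, 0.991, 0.003], [0.002, 0.003, -1.0]] [ 0.1 -0.2  2.1] [ 0.02  0.27  1.93  0.    0.95 -1.69]
tip chest-frame (from front centre) 0.02454388994909434 0.0001073425895214866 0.12806743184616698 lead 0.035544718541037607 0.1280467923696202
fix rot deg [0.2 0.  0.4] tilt -0.10871691297602314
lid angle 0.007852558654530967 z at front 0.12352988628811533 2425 0.0005261529100559076
```

Call:
step_arm(
  steps=[1,0,0,0.002,0,0,0,1,0,0,0.002,0,0,0],
)

```text
clock: 15.1
position: [0.5335, 0.0534, 0.104]
tcp_rot: [-0.001, -0.067, 0.998, 0.002]
contact_force: [-8.0, 0.0, 21.2]
gripper_width: -0.002
grip_force: 10.5
```

Call:
step_arm(
  steps=[1,0,0,0.0015,0,0,0],
)

```text
clock: 15.2
position: [0.5335, 0.0534, 0.1039]
tcp_rot: [-0.001, -0.067, 0.998, 0.002]
contact_force: [-10.6, -0.6, 25.6]
gripper_width: 0.001
grip_force: 13.2
```

Call:
step_arm(
  steps=[1,0,0,0.0015,0,0,0],
)

```text
clock: 15.3
position: [0.5336, 0.0534, 0.1038]
tcp_rot: [-0.001, -0.067, 0.998, 0.002]
contact_force: [-13.4, -0.4, 33.9]
gripper_width: -0.0
grip_force: 17.0
```

Firmly seated. I back off straight up and check everything.

Call:
step_arm(
  steps=[1,0,0,-0.01,0,0,0,1,0,0,-0.04,0,0,0,1,0,0,-0.045,0,0,0,1,0.04,0,-0.02,0,0,0,1,0.04,0,0,0,0,0,1,0.04,0,0,0,0,0,1,0,0,0,0,0,0],
)

```text
clock: 16.0
position: [0.4091, 0.037, 0.2125]
tcp_rot: [-0.002, -0.067, 0.998, 0.002]
contact_force: [0.1, 0.1, -0.8]
gripper_width: -0.001
grip_force: 0.0
```

```bash
python3 s.py; python3 l.py; python3 f.py
python3 - <<'E'
from h import *
f=np.load('top0.npz');p,d=vision.snapshot('top');P=pts('top',d);P0=pts('top',f['d'])
for n,(u,v) in dict(bell=(224,254),ring=(197,195),bear=(380,160)).items(): print(n,P0[v,u].round(3),P[v,u].round(3))
cv2.imwrite('pics/top2.png',cv2.resize(p[120:300,170:410],(800,600)))
E
```

```text
16.0 [0.40911229 0.03697712 0.2125498 ] [[-0.991, -0.133, -0.005], [-0.133, 0.991, 0.003], [0.005, 0.004, -1.0]] [ 0.1  0.1 -0.8] [-0.02 -0.12  2.1   0.    1.16 -1.72]
tip chest-frame (from front centre) -0.10014055356994556 -0.0003860352559812534 0.23554937787473648 lead -0.0891398032086597 0.2354989601766896
fix rot deg [0.2 0.  0.3] tilt -0.26397238282096336
lid angle -0.001175228677977469 z at front 0.12216621456574472 2223 0.00042789793469970305
L 12 [-0.0021 -0.002  -0.0019 -0.0018]
R 19 [-0.0021 -0.0021 -0.002  -0.0017]
rim [-0.0061 -0.0061 -0.006  -0.0059]
bell [0.429 0.226 0.039] [0.429 0.226 0.04 ]
ring [0.567 0.29  0.043] [0.567 0.29  0.042]
bear [ 0.637 -0.139  0.071] [ 0.637 -0.138  0.072]
```

View pics/top2.png

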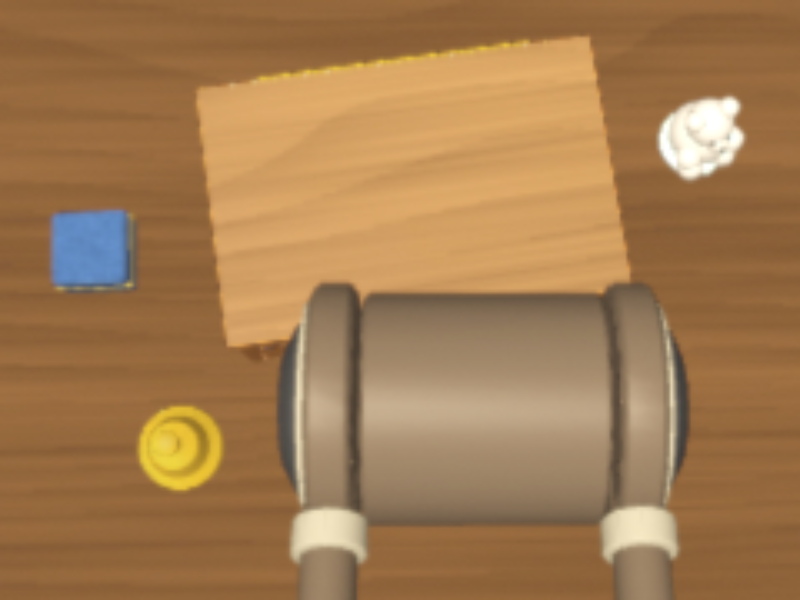

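The lid is shut flat (upper face at 0.122 m), both drawers are flush, and the bell (180,447), ring box (90,250) and bear (700,140) have not moved.

```bash
python3 -c "from bench import finish_job;print(finish_job())"
```

```text
the job is handed in; nothing more can be done
None
```

Both drawers were pushed flush and then the lid fully shut; the chest, ring box, bear and bell stayed where they were, and the job was handed in at about 16 s of the 58 s limit.

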